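# Read a key fob from the sliding-lid case

## Robot

A 7-joint arm with a two-finger parallel gripper is mounted at the origin on the work surface. World frame = base frame: x ahead of the robot, y to its left, z up, the work surface at z = 0. Lengths are in m, angles in degrees, forces in N, time in s.
With the tool pointing down it reaches from about 0.4 to 0.9 m from the base axis. Payload 5.6 kg.
Tool frame: the origin (TCP) lies between the finger pads; the fingertips stand 8 mm ahead of it and the grasp point (between the pads) lies 11 mm behind it (r.tips_ahead is the z of the fingertips in the tool frame, in m); z points along the fingers, y is the line along which they close (so a half turn about z gives the same grasp; the last joint's range is limited). The gripper opens to 92 mm and grips with 3 to 60 N. Pads are 20 mm wide; open, the fingers measure 128 mm over their backs; the gripper's body (75 mm by 189 mm) begins 69 mm behind the grasp point.
Start: joints at [-65.661, 26.786, -0.665, 91.828, 0.344, 61.387, -3.226], TCP at [0.293, 0.58, 0.223] pointing down, gripper open.
Joint ranges: [-144.91, 144.91], [-17.63, 115.5], [-89.93, 88.59], [15.96, 139.68], [-74.01, 254.01], [8.47, 105.57], [-167.45, 167.45]. Speed limits (degrees/s): [147.25, 147.25, 180, 180, 180, 180, 180].

## Interface

Orientations are given as [roll, pitch, yaw] about the fixed x, y, z axes, in that order (R = Rz(yaw) Ry(pitch) Rx(roll)).
In Python, from plant import readout, snapshot, camera_info, r gives the robot as it stands.
- The arm moves only by the shell command python3 -m crank 'ROWS' [FORCE]. ROWS is JSON, a list of rows, each a list of 7 numbers: the shift along the tool's x, y, z as a fraction of full scale, then the turn, a rotation vector about the tool's x, y, z as a fraction of full scale, then the opening, from -1 (shut) to 1 (fully open). In form: [[x, y, z, rx, ry, rz, gripper], ...]. A call has 1 to 10 rows; each row is the pose to reach, as a shift and turn from the pose commanded when the call began, along the tool's axes at that moment, turning the shorter way round; what a row does not reach only later rows make up. Full scale, the value 1, is 1 m for a shift and pi rad for a turn. A row lasts 1/12 s, in which the tool goes at most 41.7 mm and 7.16 degrees, less where a joint would pass 70% of its speed; a pose out of reach is approached as far as the arm can. A call with a number of a shift or a turn outside -1 to 1 is refused whole. A call with a gripper value outside its range is refused whole. The fingers move at their own pace and stop on an object; FORCE is the grip in N (left out, the last holds). Time passes only in rows, so rows that repeat a pose let the fingers close. It gives the time, the measured TCP pose, the force, the opening and the grip force at its end, in the units of the state.
- readout.get_obs(): the state, without advancing time (a new reading comes with each control period).
- snapshot(name): name is "scene" or "top" or "wrist"; returns (picture, depth): 420x560x3 uint8, blue, green, red; 420x560 float32, m along the optical axis (not along the pixel's ray), 0 where there is no reading.
- camera_info(name): a dict with "fx", "fy", "cx", "cy" (pixels), "world_to_cam" (4x4, takes a point from world to camera coordinates). Camera axes: x right, y down, z forward; pixel columns grow to the right and rows downward; lengths in m; the calibration is good to about 2 mm. A picture is of the moment at which its call begins: read the wrist's pose just before it. camera_info takes no time and is no camera call; for the wrist camera it gives the pose at the moment of the call.
- r.sign_off(): hands the job in; it is judged then, once.
The state is a dict: "time": time; "q": joint angles; "joint_vel": joint speeds; "joint_torque": joint torques, N m; "position": TCP position; "eef_rot": TCP orientation; "force": force on the tool from outside, world axes, zero at the start; "ft_torque": the same for the moment, N m; "width": opening from 0.0 (shut) to 1.0 (fully open); "finger_force": force on a finger pad.
Only numpy, scipy, OpenCV 4.12 (cv2) and the standard library are available. Lean on these libraries where they do the work, as an engineer would, in place of code of your own. Each camera call takes 0.05 s, during which the arm holds its last target. There are 200 camera calls.

## Task

Slide the clear lid of the blue case fully open by pressing on it and drawing it towards you, take out the orange key fob and lay it gently, buttons up, in the bay of the key programmer. Press the programmer's green button right down to read the fob and let it come back up, and slide the lid fully shut again. Leave the white fob and everything else on the bench where they are.

Things in the scene. Friction and masses are not known exactly. Their poses are not given: they have to be found in the camera images.
- case: blue plastic case fixed to the bench, 220 x 186 x 43 mm (its x, y, z), walls and floor 5 mm; origin at the centre of its underside, x axis points away from the side where the lid comes out. Inner floor 5 mm above the bench. A divider at x = -12 mm splits it: the far half (x from -10 to +105 mm, y from -88 to +88 mm) holds two fobs, the near half key blades. The far wall is 40 mm high, as high as the lid's top; 3 mm lips run over the lid's long edges.
- lid (a joint): the case's clear flat sliding lid (212 x 174 x 4 mm, grey border, its top 40 mm above the bench) running in grooves along the case's x axis: 0 m is shut, it opens towards the case's -x side (the arm's side) up to 0.110 m, where it stops; it stays where it is left, sliding friction about 1.5 N. It has no handle or edge to catch; when open it lays the far half bare (its far edge then at case x = -6 mm) and stands out 110 mm in front of the case.
- lid_pad (a point): centre of the top of the yellow ribbed thumb pad (36 mm along case x, 70 mm along case y, 1 mm thick) in the middle of the lid, 40.5 mm above the bench; it moves with the lid, from case x = -2 mm when shut to -112 mm when open
- fob: orange key fob, a rounded block 38 x 66 x 18 mm (its x, y, z), about 45 g, three grey buttons on top; lies buttons up in the far half of the case, its length roughly across the case (along case y); origin at the centre of its underside
- spare_fob: white key fob with red buttons, same size, lying beside the orange one in the case; to be left there
- bay (a point): centre of the floor of the programmer's fob bay, a rectangular pocket 46 x 74 mm (along its x, y) and 5 mm deep in the flat top of the programmer, outlined in blue, its floor 29 mm above the bench; the fob fits with 4 mm to spare all round, its length along the bay's y (either way round), and stands 13 mm proud of the top
- programmer: grey key programmer with blue corner guards and a screen on its far half, fixed to the bench, 210 x 160 x 34 mm (its x, y, z); origin at the centre of its underside, x axis points away from the arm's side. The bay lies at x = -45, y = +24 mm, the green button at x = -45, y = -50 mm
- read_button (a joint): green round push button on the programmer's top, 24 mm across: 0 m is up, 0.005 m fully down; springs back; fully down takes 4 N
- read_button_top (a point): centre of the top of the green button
- ecu: finned aluminium engine control unit, 100 x 138 x 30 mm with black plugs at its far end, lying at the left; leave alone
- adapter: small black diagnostic plug adapter, 94 x 46 x 24 mm, lying at the right; leave alone
- screwdriver: red-handled screwdriver, 170 mm, lying at the back; leave alone
- spray: small white bottle, 36 mm across, 105 mm tall, standing at the right; leave alone
- marker: blue marker pen with white cap, 140 mm, lying at the back left; leave alone
- dish: steel screw dish, 60 mm across, 24 mm high, at the back; leave alone

How it is judged:
By the outcome, as a careful person would: the job done as asked, in the order asked, and still so for the second after the job is handed in, with the robot touching nothing.
It also fails if it takes over 64 s, if anything falls off the work surface, if the arm or the gripper's body presses on something with over 40 N, if the wrist force passes 120 N, or if a joint passes its speed limit or range.

## Working session

There is one attempt and no reset: what is moved stays moved. The work goes in short steps, Python scripts to look and compute and a shell command to move; the robot and the scene stay as the last step left them, time stands still between calls to the robot, and variables do not carry over. Pictures are saved under pics/ and viewed, at most 10 in all, crops included, and the job is handed in when it is done.

```bash
mkdir -p pics; ls; cat > h.py <<'E'
import numpy as np, cv2
from plant import readout, snapshot, camera_info, r
from scipy.spatial.transform import Rotation as R
def save(name,fn):
    ci=camera_info(name); p,d=snapshot(name); cv2.imwrite('pics/'+fn+'.png',p); np.savez('pics/'+fn,d=d,T=ci['world_to_cam'],k=[ci[c] for c in('fx','fy','cx','cy')]); return p,d
def w(fn,u,v,z=None):
    """world point of pixel by depth (median 3x3) or, given z, ray hit with the plane"""
    f=np.load('pics/'+fn+'.npz'); fx,fy,cx,cy=f['k']; Ti=np.linalg.inv(f['T'])
    ray=np.array([(u-cx)/fx,(v-cy)/fy,1.])
    if z is None: s=np.median(f['d'][int(v)-1:int(v)+2,int(u)-1:int(u)+2])
    else: s=(z-Ti[2,3])/(Ti[:3,:3]@ray)[2]
    return Ti[:3,:3]@(ray*s)+Ti[:3,3]
def shift(target,yaw=None):
    """rows values to bring TCP to target with tool down, tool yaw given"""
    o=readout.get_obs(); Rt=R.from_euler('xyz',o['eef_rot'],degrees=True)
    t=Rt.inv().apply(np.array(target)-o['position']); out=list(np.round(t,4))
    if yaw is not None:
        out+=list(np.round((Rt.inv()*R.from_euler('xyz',[180,0,yaw],degrees=True)).as_rotvec()/np.pi,4))
    return out
E
python3 - <<'E'
from h import *
o=readout.get_obs(); print({k:np.round(v,3) for k,v in o.items()}, r.tips_ahead)
p,d=save('top','top1'); s,_=save('scene','scene1')
cv2.imwrite('pics/top1b.png',cv2.resize(p,(800,600)))
E
```

```text
pics
{'time': np.float64(0.0), 'q': array([-65.661,  26.836,  -0.663,  91.879,   0.345,  61.386,  -3.226]), 'joint_vel': array([0.023, 0.036, 0.034, 0.05 , 0.101, 0.013, 0.003]), 'joint_torque': array([-0.0000e+00, -5.2057e+01, -1.2000e-02, -2.4376e+01, -5.7000e-02,
        1.7000e-02,  0.0000e+00]), 'position': array([0.293, 0.58 , 0.222]), 'eef_rot': array([-1.79902e+02,  8.00000e-03,  1.53193e+02]), 'force': array([-0.027, -0.72 , -0.418]), 'ft_torque': array([-0.012, -0.059, -0.051]), 'finger_force': np.float64(0.0), 'width': np.float64(1.002)} 0.008
```

View pics/top1b.png

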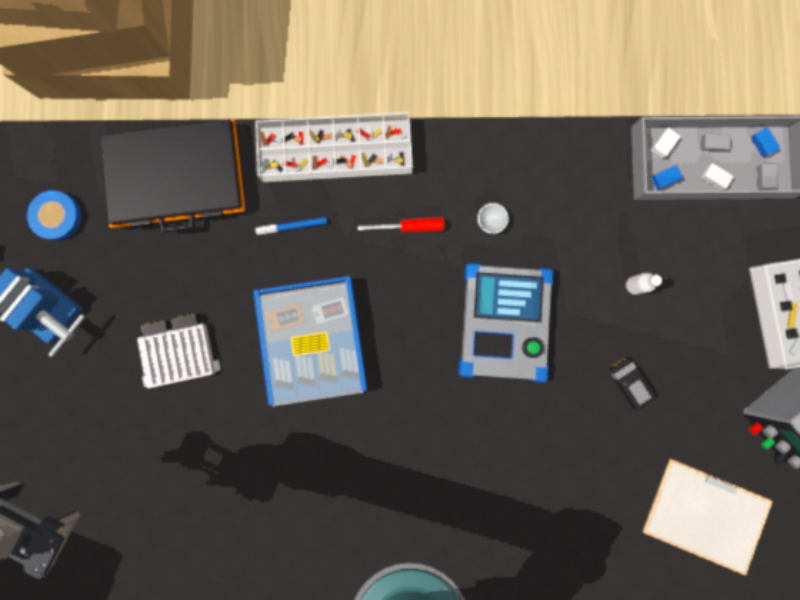

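View pics/scene1.png

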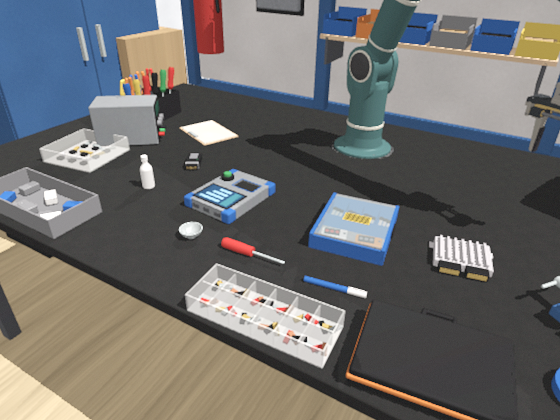

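The top view (800x600) shows the case at about (253–367, 277–405), with the pad at (310,344), the orange fob at (286,317) and the white fob at (330,310). The programmer's bay is at (493,345) and its button at (533,348). I'll enlarge a crop.

```bash
python3 - <<'E'
from h import *
p=cv2.imread('pics/top1.png')
cv2.imwrite('pics/crop1.png',cv2.resize(p[180:290,170:395],None,fx=3.5,fy=3.5,interpolation=cv2.INTER_CUBIC))
k=.7
for n,u,v,z in [('pad',310,344,.0405),('cNL',268,405,.043),('cNR',367,391,.043),('cFR',351,277,.043),('cFL',253,291,.043),('bay',493,345,.029),('btn',533,348,.038),('fob',286,317,.023),('spare',330,310,.023)]:
    print(n,w('top1',u*k,v*k,z).round(3),w('top1',u*k,v*k).round(3))
E
```

```text
pad [0.539 0.185 0.04 ] [0.539 0.185 0.041]
cNL [0.425 0.264 0.043] [ 0.42   0.274 -0.   ]
cNR [0.449 0.077 0.043] [0.446 0.079 0.001]
cFR [0.667 0.106 0.043] [0.671 0.11  0.   ]
cFL [0.642 0.294 0.043] [0.645 0.305 0.002]
bay [ 0.534 -0.166  0.029] [ 0.534 -0.166  0.029]
btn [ 0.528 -0.242  0.038] [ 0.528 -0.238  0.053]
fob [0.592 0.235 0.023] [0.591 0.232 0.038]
spare [0.605 0.149 0.023] [0.604 0.147 0.039]
```

View pics/crop1.png

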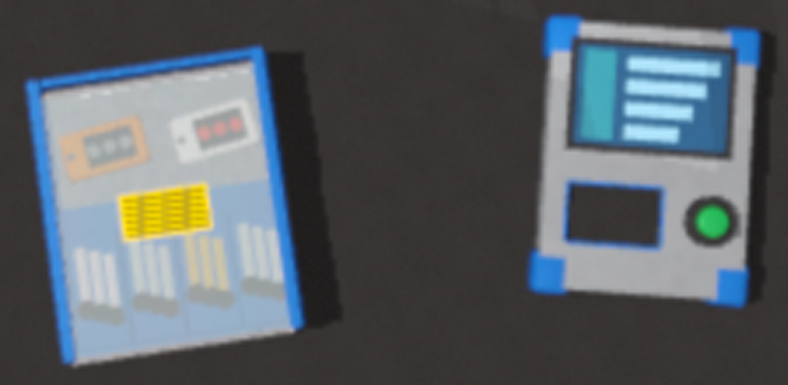

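The crop shows the case axis at about +7.6° and the programmer at about −3.4°. The bay centre is at crop (614,214) and the button at (712,221). Both fit the sizes given. I'll go above the case next.

```bash
python3 - <<'E'
from h import *
k=.7
P=[w('top1',u*k,v*k,.034) for u,v in [(459,376),(548,381),(553,269),(466,264)]]
print(np.round(P,3),np.mean(P,0))
print(shift([.54,.185,.25],187.6))
E
```

```text
[[ 0.476 -0.099  0.034]
 [ 0.465 -0.27   0.034]
 [ 0.68  -0.285  0.034]
 [ 0.692 -0.116  0.034]] [ 0.57807393 -0.19260786  0.034     ]
[np.float64(-0.3985), np.float64(-0.2409), np.float64(-0.0278), np.float64(-0.0005), np.float64(-0.0001), np.float64(-0.1912)]
```

```bash
python3 -m crank '[[-0.3985,-0.2409,-0.028,-0.0005,0,-0.1912,-1],[-0.3985,-0.2409,-0.028,-0.0005,0,-0.1912,-1],[-0.3985,-0.2409,-0.028,-0.0005,0,-0.1912,-1],[-0.3985,-0.2409,-0.028,-0.0005,0,-0.1912,-1],[-0.3985,-0.2409,-0.028,-0.0005,0,-0.1912,-1],[-0.3985,-0.2409,-0.028,-0.0005,0,-0.1912,-1],[-0.3985,-0.2409,-0.028,-0.0005,0,-0.1912,-1],[-0.3985,-0.2409,-0.028,-0.0005,0,-0.1912,-1],[-0.3985,-0.2409,-0.028,-0.0005,0,-0.1912,-1],[-0.3985,-0.2409,-0.028,-0.0005,0,-0.1912,-1]]'
python3 - <<'E'
from h import *
print(shift([.54,.185,.25],187.6))
E
```

```text
time: 0.93
position: [0.5137, 0.2264, 0.2475]
eef_rot: [179.9, 0.0, -172.4]
force: [0.1, -0.3, 0.7]
width: 0.297
finger_force: 0.0
[np.float64(-0.0205), np.float64(-0.0446), np.float64(-0.0025), np.float64(0.0004), np.float64(0.0), np.float64(0.0001)]
```

```bash
python3 -m crank '[[-0.0205,-0.0446,-0.0025,0.0004,0,0,-1],[-0.0205,-0.0446,-0.0025,0.0004,0,0,-1],[-0.0205,-0.0446,-0.0025,0.0004,0,0,-1],[-0.0205,-0.0446,-0.0025,0.0004,0,0,-1],[-0.0205,-0.0446,-0.0025,0.0004,0,0,-1]]'
python3 - <<'E'
from h import *
p,d=save('wrist','w1'); print(readout.get_obs()['position'])
cv2.imwrite('pics/w1b.png',cv2.resize(p,(800,600)))
E
```

```text
time: 1.35
position: [0.5383, 0.189, 0.2496]
eef_rot: [179.9, -0.0, -172.2]
force: [0.2, 0.1, -0.3]
width: 0.005
finger_force: 0.0
[0.53823595 0.18919659 0.24966618]
```

View pics/w1b.png

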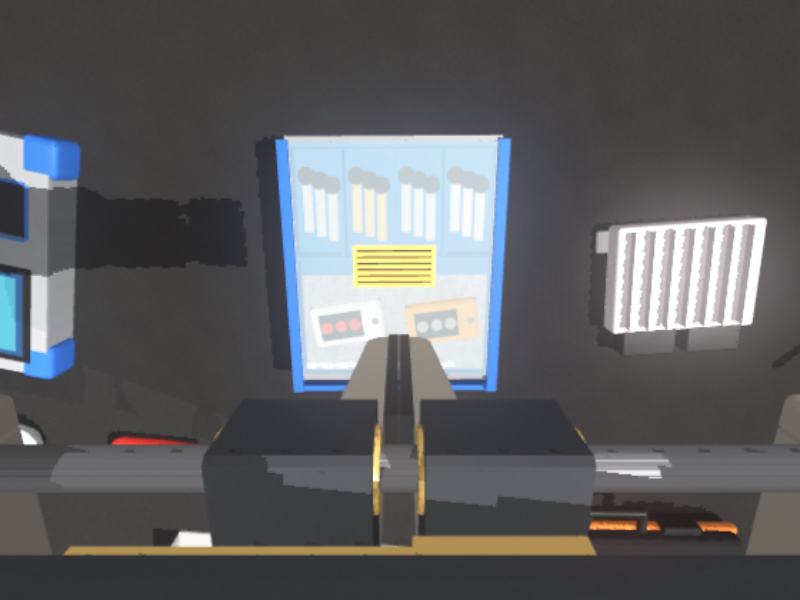

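The wrist view (800x600) shows the yellow pad centred at (394,266). The orange fob is on the right at about (441,320), the white one at (347,323).

```bash
python3 - <<'E'
from h import *
k=.7
for n,u,v,z in [('p1',354,246,.0405),('p2',434,246,.0405),('p3',436,287,.0405),('p4',353,287,.0405),('pad',394,266,.0405),('caseL',276,140,.043),('caseR',511,138,.043),('cfL',293,391,.043),('cfR',497,390,.043),('f1',406,306,.023),('f2',473,298,.023),('f3',479,337,.023)]:
    print(n,w('w1',u*k,v*k,z).round(4),w('w1',u*k,v*k).round(4))
print(shift([.540,.185,.055],187.6))
E
```

```text
p1 [0.5288 0.1504 0.0405] [0.5288 0.1504 0.0403]
p2 [0.5197 0.2175 0.0405] [0.5197 0.2175 0.0409]
p3 [0.5549 0.2248 0.0405] [0.555  0.2249 0.0398]
p4 [0.5645 0.1534 0.0405] [0.5647 0.1534 0.0398]
pad [0.5413 0.1862 0.0405] [0.5412 0.1862 0.0411]
caseL [0.4526 0.0804 0.043 ] [0.4512 0.0694 0.0021]
caseR [0.4263 0.2643 0.043 ] [0.4218 0.274  0.001 ]
cfL [0.6693 0.1095 0.043 ] [0.6695 0.1095 0.0426]
cfR [0.6433 0.2953 0.043 ] [6.637e-01 3.086e-01 6.000e-04]
f1 [0.5805 0.2024 0.023 ] [0.5756 0.2014 0.0398]
f2 [0.5648 0.2621 0.023 ] [0.5604 0.2584 0.0404]
f3 [0.6014 0.2744 0.023 ] [0.5954 0.2702 0.0402]
[np.float64(-0.0013), np.float64(-0.0046), np.float64(0.1947), np.float64(0.0003), np.float64(-0.0001), np.float64(0.0011)]
```

```bash
python3 -m crank '[[-0.001,-0.003,0.04,0,0,0,-1],[-0.001,-0.003,0.08,0,0,0,-1],[-0.001,-0.003,0.12,0,0,0,-1],[-0.001,-0.003,0.16,0,0,0,-1],[-0.001,-0.003,0.185,0,0,0,-1],[-0.001,-0.003,0.193,0,0,0,-1],[-0.001,-0.003,0.193,0,0,0,-1],[-0.001,-0.003,0.193,0,0,0,-1]]'
```

```text
time: 2.07
position: [0.5412, 0.1856, 0.0578]
eef_rot: [180.0, 0.1, -172.3]
force: [-0.3, 0.7, 0.9]
width: 0.002
finger_force: 0.0
```

```bash
python3 -m crank '[[0,0,0.004,0,0,0,-1],[0,0,0.008,0,0,0,-1],[0,0,0.0095,0,0,0,-1],[0,0,0.0105,0,0,0,-1],[0,0,0.0105,0,0,0,-1],[0,0,0.0105,0,0,0,-1]]'
```

```text
time: 2.57
position: [0.5429, 0.1849, 0.0489]
eef_rot: [179.9, 0.3, -172.4]
force: [-1.5, -0.8, 8.1]
width: 0.004
finger_force: 4.4
```

```bash
python3 -m crank '[[0.003,0,0.0005,0,0,0,-1],[0.009,0,0.0005,0,0,0,-1],[0.016,0,0.0005,0,0,0,-1],[0.023,0,0.0005,0,0,0,-1],[0.03,0,0.0005,0,0,0,-1],[0.037,0,0.0005,0,0,0,-1],[0.044,0,0.0005,0,0,0,-1],[0.051,0,0.0005,0,0,0,-1],[0.056,0,0.0005,0,0,0,-1],[0.058,0,0.0005,0,0,0,-1]]'
```

```text
time: 3.4
position: [0.4864, 0.1769, 0.0488]
eef_rot: [179.9, 0.4, -172.4]
force: [1.6, -1.9, 10.6]
width: 0.005
finger_force: 5.3
```

```bash
python3 -m crank '[[0.004,0,0,0,0,0,-1],[0.011,0,0,0,0,0,-1],[0.018,0,0,0,0,0,-1],[0.025,0,0,0,0,0,-1],[0.032,0,0,0,0,0,-1],[0.039,0,0,0,0,0,-1],[0.046,0,0,0,0,0,-1],[0.052,0,0,0,0,0,-1],[0.056,0,0,0,0,0,-1],[0.057,0,0,0,0,0,-1]]'
python3 - <<'E'
from h import *
save('top','top2')
p=cv2.imread('pics/top2.png'); cv2.imwrite('pics/crop2.png',cv2.resize(p[180:310,160:300],None,fx=4.3,fy=4.3,interpolation=cv2.INTER_CUBIC))
E
```

```text
time: 4.23
position: [0.4322, 0.1703, 0.0489]
eef_rot: [179.8, 0.7, -172.4]
force: [5.8, 0.3, 7.8]
width: 0.007
finger_force: 3.8
```

View pics/crop2.png

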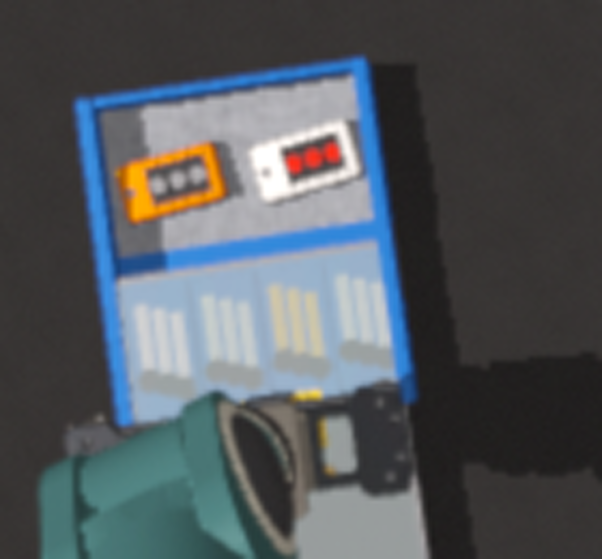

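The lid has moved 111 mm and the force shows it hard against its stop; the far half is bare. The orange fob's corners in the crop are about (120,168), (212,143), (228,200) and (133,223).

```bash
python3 -m crank '[[0,0,-0.005,0,0,0,-1],[0,0,-0.04,0,0,0,-1],[0,0,-0.08,0,0,0,-1],[0,0,-0.12,0,0,0,-1],[0,0,-0.16,0,0,0,-1],[0,0,-0.16,0,0,0,0.4]]'
python3 - <<'E'
from h import *
P=[w('top2',160+u/4.3,180+v/4.3,.023) for u,v in [(120,168),(212,143),(228,200),(133,223)]]
print(np.round(P,4),np.mean(P,0)); print(readout.get_obs()['q'])
print(shift([.588,.236,.20],104),shift([.588,.236,.20],-76))
E
```

```text
time: 4.78
position: [0.4306, 0.1707, 0.2135]
eef_rot: [179.7, 0.8, -172.4]
force: [1.4, 0.8, 0.2]
width: 0.056
finger_force: 0.0
[[0.6    0.269  0.023 ]
 [0.6157 0.2095 0.023 ]
 [0.5788 0.199  0.023 ]
 [0.5644 0.2603 0.023 ]] [0.58973013 0.23445261 0.023     ]
[-27.75078564   8.81923703   2.19495669 118.30389138  -0.45699905
  52.08332263  72.2930639 ]
[np.float64(-0.1645), np.float64(0.0438), np.float64(0.0159), np.float64(0.0043), np.float64(0.0023), np.float64(0.4644)] [np.float64(-0.1645), np.float64(0.0438), np.float64(0.0159), np.float64(-0.0024), np.float64(0.0044), np.float64(-0.5356)]
```

```bash
python3 -m crank '[[-0.166,0.043,0.016,0.0043,0.0023,0.464,0.4],[-0.166,0.043,0.016,0.0043,0.0023,0.464,0.4],[-0.166,0.043,0.016,0.0043,0.0023,0.464,0.4],[-0.166,0.043,0.016,0.0043,0.0023,0.464,0.4],[-0.166,0.043,0.016,0.0043,0.0023,0.464,0.4],[-0.166,0.043,0.016,0.0043,0.0023,0.464,0.4],[-0.166,0.043,0.016,0.0043,0.0023,0.464,0.4],[-0.166,0.043,0.016,0.0043,0.0023,0.464,0.4],[-0.166,0.043,0.016,0.0043,0.0023,0.464,0.4],[-0.166,0.043,0.016,0.0043,0.0023,0.464,0.4]]'
python3 -m crank '[[0,0,0,0,0,0,0.4],[0,0,0,0,0,0,0.4],[0,0,0,0,0,0,0.4],[0,0,0,0,0,0,0.4]]'
python3 - <<'E'
from h import *
p,d=save('wrist','w2'); print(shift([.590,.235,.20],104))
cv2.imwrite('pics/w2b.png',cv2.resize(p,(800,600)))
E
```

```text
time: 5.62
position: [0.5852, 0.2335, 0.1899]
eef_rot: [-179.3, 0.1, 115.6]
force: [0.5, 0.3, 0.7]
width: 0.699
finger_force: 0.0
time: 5.95
position: [0.5856, 0.2335, 0.1901]
eef_rot: [-179.3, 0.1, 116.1]
force: [0.6, 0.1, -0.5]
width: 0.699
finger_force: 0.0
[np.float64(-0.0006), np.float64(0.0045), np.float64(-0.01), np.float64(-0.0037), np.float64(0.0008), np.float64(0.0671)]
```

View pics/w2b.png

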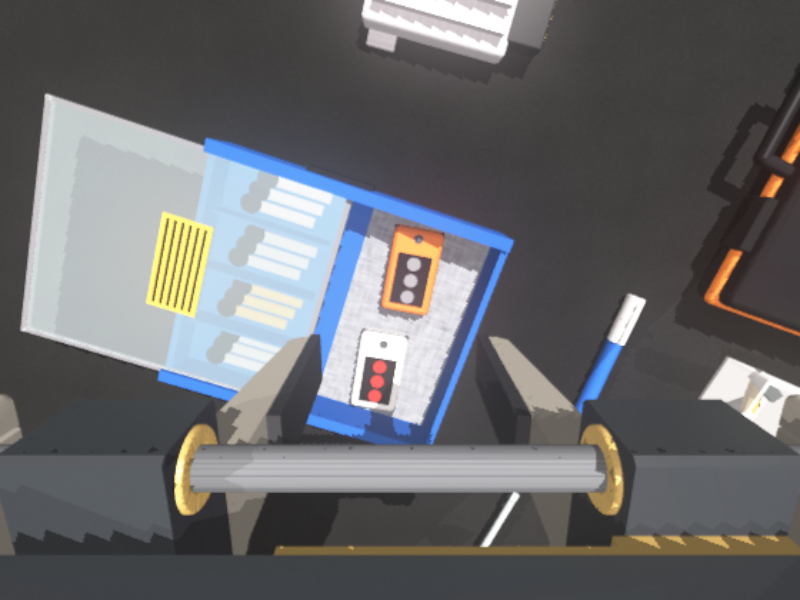

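The wrist view shows the orange fob's top corners at about (395,225), (443,230), (429,314) and (383,305). The lid is open, with its far edge just short of the divider.

```bash
python3 - <<'E'
from h import *
k=.7
P=np.array([w('w2',u*k,v*k,.023) for u,v in [(395,225),(443,230),(429,314),(383,305)]]); print(P.round(4),P.mean(0))
a=(P[0]+P[1]-P[2]-P[3])/2; print('len',np.hypot(*a[:2]),'yaw',np.degrees(np.arctan2(-a[0],a[1])))
b=(P[1]+P[2]-P[0]-P[3])/2; print('wid',np.hypot(*b[:2]),np.degrees(np.arctan2(b[1],b[0])))
print(w('w2',412*k,268*k), [w('w2',u*k,v*k,.04).round(3) for u,v in [(180,265),(348,200),(312,338)]])
E
```

```text
[[0.5655 0.2648 0.023 ]
 [0.5991 0.2772 0.023 ]
 [0.6196 0.2143 0.023 ]
 [0.5842 0.205  0.023 ]] [0.5921052  0.24029471 0.023     ]
len 0.06441031917398328 yaw 17.7074949563804
wid 0.03619432003985135 17.409518946864537
[0.59103626 0.2416989  0.02558572] [array([0.438, 0.172, 0.04 ]), array([0.528, 0.268, 0.04 ]), array([0.546, 0.163, 0.04 ])]
```

```bash
python3 - <<'E'
from h import *
print(shift([.5915,.2385,.07],106.5))
E
```

```text
[np.float64(0.002), np.float64(0.0089), np.float64(0.12), np.float64(-0.0037), np.float64(0.0007), np.float64(0.0532)]
```

```bash
python3 -m crank '[[0.002,0.009,0,-0.0037,0.0007,0.053,0.22],[0.002,0.009,0.03,-0.0037,0.0007,0.053,0.22],[0.002,0.009,0.06,-0.0037,0.0007,0.053,0.22],[0.002,0.009,0.09,-0.0037,0.0007,0.053,0.22],[0.002,0.009,0.12,-0.0037,0.0007,0.053,0.22],[0.002,0.009,0.12,-0.0037,0.0007,0.053,0.22],[0.002,0.009,0.12,-0.0037,0.0007,0.053,0.22],[0.002,0.009,0.12,-0.0037,0.0007,0.053,0.22]]'
python3 - <<'E'
from h import *
print(shift([.5915,.2385,.02],106.5))
E
```

```text
time: 6.67
position: [0.5929, 0.2387, 0.0715]
eef_rot: [179.9, 0.0, 106.5]
force: [-0.4, -0.1, 0.7]
width: 0.61
finger_force: 0.0
[np.float64(0.0002), np.float64(-0.0015), np.float64(0.0515), np.float64(0.0007), np.float64(0.0), np.float64(-0.0002)]
```

Now I'll go down and grip at about 8 N.

```bash
python3 -m crank '[[0,-0.001,0.015,0,0,0,0.22],[0,-0.001,0.03,0,0,0,0.22],[0,-0.001,0.043,0,0,0,0.22],[0,-0.001,0.05,0,0,0,0.22],[0,-0.001,0.051,0,0,0,0.22],[0,-0.001,0.051,0,0,0,0.22]]' && python3 -m crank '[[0,0,0,0,0,0,-0.3],[0,0,0,0,0,0,-0.3],[0,0,0,0,0,0,-0.3],[0,0,0,0,0,0,-0.3],[0,0,0,0,0,0,-0.3],[0,0,0,0,0,0,-0.3]]' 10
```

```text
time: 7.17
position: [0.5907, 0.2381, 0.0185]
eef_rot: [-180.0, 0.0, 106.4]
force: [-0.1, 0.3, -0.3]
width: 0.612
finger_force: 0.0
time: 7.67
position: [0.5914, 0.2384, 0.0196]
eef_rot: [179.9, 0.0, 106.5]
force: [-0.2, -0.1, 3.5]
width: 0.414
finger_force: 10.0
```

```bash
python3 -m crank '[[0,0,-0.004,0,0,0,-0.3],[0,0,-0.015,0,0,0,-0.3],[0,0,-0.035,0,0,0,-0.3],[0,0,-0.06,0,0,0,-0.3],[0,0,-0.09,0,0,0,-0.3],[0,0,-0.12,0,0,0,-0.3],[0,0,-0.14,0,0,0,-0.3],[0,0,-0.14,0,0,0,-0.3]]'
python3 - <<'E'
from h import *
print(shift([.534,-.166,.16],86.1))
E
```

```text
time: 8.33
position: [0.5935, 0.2392, 0.1648]
eef_rot: [179.5, -0.1, 106.4]
force: [0.2, 0.7, 0.1]
width: 0.413
finger_force: 10.0
[np.float64(-0.3718), np.float64(-0.1718), np.float64(0.0028), np.float64(0.0027), np.float64(-0.0009), np.float64(0.113)]
```

```bash
python3 -m crank '[[-0.027,-0.0125,0,0,0,0.008,-0.3],[-0.08,-0.037,0,0,0,0.03,-0.3],[-0.13,-0.06,0,0,0,0.05,-0.3],[-0.18,-0.083,0,0,0,0.07,-0.3],[-0.23,-0.106,0,0,0,0.09,-0.3],[-0.28,-0.13,0,0,0,0.113,-0.3],[-0.32,-0.148,0,0,0,0.113,-0.3],[-0.35,-0.162,0,0,0,0.113,-0.3],[-0.372,-0.172,0,0,0,0.113,-0.3],[-0.372,-0.172,0,0,0,0.113,-0.3]]'
python3 - <<'E'
from h import *
print(shift([.534,-.166,.16],86.1))
E
```

```text
time: 9.17
position: [0.5307, -0.1638, 0.1588]
eef_rot: [-180.0, -0.0, 86.1]
force: [0.9, -0.3, 0.0]
width: 0.409
finger_force: 10.0
[np.float64(-0.002), np.float64(0.0034), np.float64(-0.0012), np.float64(-0.0001), np.float64(-0.0), np.float64(0.0001)]
```

```bash
python3 -m crank '[[0,0,0,0,0,0,-0.3],[0,0,0,0,0,0,-0.3],[0,0,0,0,0,0,-0.3]]'
python3 - <<'E'
from h import *
print(shift([.534,-.166,.16],86.1))
p,d=save('wrist','w3'); 
cv2.imwrite('pics/w3b.png',cv2.resize(p,(800,600)))
E
```

```text
time: 9.42
position: [0.5316, -0.1616, 0.1587]
eef_rot: [-180.0, -0.0, 86.1]
force: [0.7, 0.2, -0.6]
width: 0.411
finger_force: 10.0
[np.float64(-0.0042), np.float64(0.0027), np.float64(-0.0013), np.float64(-0.0002), np.float64(-0.0002), np.float64(-0.0)]
```

View pics/w3b.png

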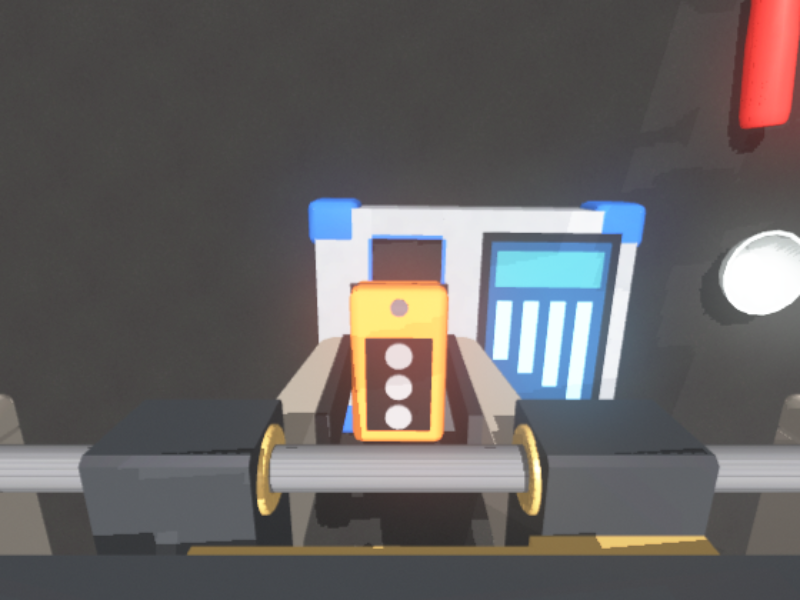

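The fob is held buttons up, top face (350–447, 283–440). The bay's far-end blue corners are at about (370,236) and (445,236).

```bash
python3 - <<'E'
from h import *
k=.7
o=readout.get_obs(); print(o['position'])
F=[w('w3',u*k,v*k,o['position'][2]+.0035) for u,v in [(351,284),(447,284),(443,439),(354,439)]]; print('fob',np.round(F,4),np.mean(F,0).round(4), w('w3',399*k,330*k).round(4))
B=[w('w3',u*k,v*k,.034) for u,v in [(370,236),(445,236),(373,280),(443,280)]]; print('bay',np.round(B,4))
C=[w('w3',u*k,v*k,.036) for u,v in [(309,205),(644,205)]]; print('corners +y',np.round(C,4))
y=np.radians(-3.9); m=(B[0]+B[1])/2; print('bay c',m+.037*np.array([np.sin(y),-np.cos(y),0]))
E
```

```text
[ 0.53189711 -0.1606627   0.15863811]
fob [[ 0.5164 -0.1262  0.1621]
 [ 0.5519 -0.1287  0.1621]
 [ 0.5476 -0.1938  0.1621]
 [ 0.5113 -0.1913  0.1621]] [ 0.5318 -0.16    0.1621] [ 0.5329 -0.1453  0.1625]
bay [[ 0.5154 -0.1257  0.034 ]
 [ 0.5641 -0.129   0.034 ]
 [ 0.5149 -0.1551  0.034 ]
 [ 0.5615 -0.1583  0.034 ]]
corners +y [[ 0.4787 -0.1031  0.036 ]
 [ 0.6905 -0.1179  0.036 ]]
bay c [ 0.53723921 -0.1642736   0.034     ]
```

```bash
python3 - <<'E'
from h import *
print(shift([.536,-.165,.065],86.1))
E
```

```text
[np.float64(-0.0041), np.float64(0.0044), np.float64(0.0936), np.float64(-0.0002), np.float64(-0.0002), np.float64(0.0006)]
```

```bash
python3 -m crank '[[-0.004,0.0044,0.01,0,0,0,-0.3],[-0.004,0.0044,0.03,0,0,0,-0.3],[-0.004,0.0044,0.05,0,0,0,-0.3],[-0.004,0.0044,0.07,0,0,0,-0.3],[-0.004,0.0044,0.085,0,0,0,-0.3],[-0.004,0.0044,0.093,0,0,0,-0.3],[-0.004,0.0044,0.093,0,0,0,-0.3],[-0.004,0.0044,0.093,0,0,0,-0.3]]'
python3 - <<'E'
from h import *
save('wrist','w4'); p=cv2.imread('pics/w4.png')
cv2.imwrite('pics/w4b.png',cv2.resize(p[100:340,170:450],(800,600))[:,:])
print(shift([.536,-.165,.0435],86.1))
E
```

```text
time: 10.13
position: [0.5362, -0.1659, 0.0657]
eef_rot: [-180.0, 0.0, 86.2]
force: [0.9, -0.0, -0.3]
width: 0.41
finger_force: 10.0
[np.float64(0.0012), np.float64(-0.0008), np.float64(0.0229), np.float64(0.0003), np.float64(0.0001), np.float64(0.0003)]
```

View pics/w4b.png

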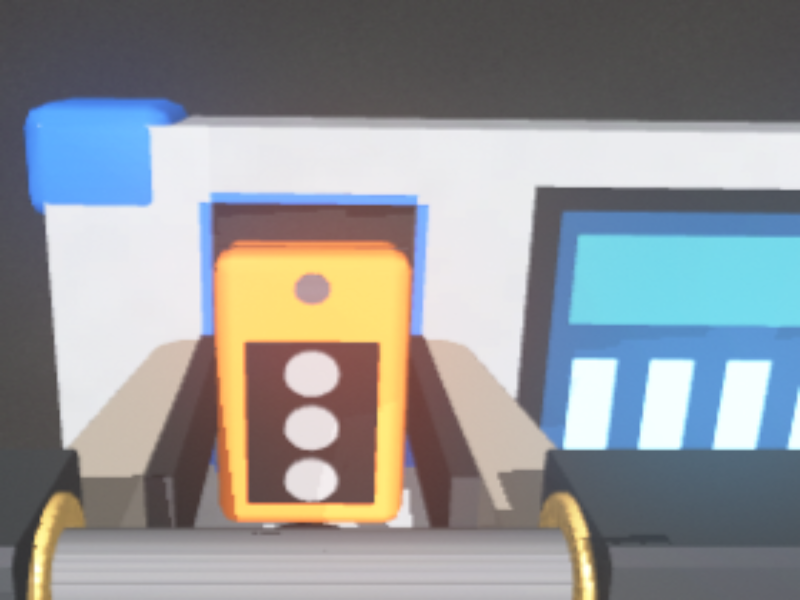

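The fob spans crop columns 216–410. The bay's inner corners behind it are at about (213,205) and (416,205), so they line up in x. I'll check y.

```bash
python3 - <<'E'
from h import *
f=lambda x,y,z:w('w4',170+x*.35,100+y*.4,z)
B=[f(213,205,.034),f(416,205,.034),f(203,201,.034),f(427,201,.034)]; print(np.round(B,4))
y=np.radians(-3.9); m=(B[0]+B[1])/2; print('bay c',m+.037*np.array([np.sin(y),-np.cos(y),0]))
F=[f(x,yy,.0685) for x,yy in [(217,248),(410,248),(403,520),(222,520)]]; print(np.round(F,4),np.mean(F,0))
E
```

```text
[[ 0.5169 -0.128   0.034 ]
 [ 0.562  -0.131   0.034 ]
 [ 0.5148 -0.1268  0.034 ]
 [ 0.5645 -0.1302  0.034 ]]
bay c [ 0.5369593 -0.1664111  0.034    ]
[[ 0.5211 -0.1309  0.0685]
 [ 0.5569 -0.1334  0.0685]
 [ 0.5529 -0.199   0.0685]
 [ 0.5158 -0.1965  0.0685]] [ 0.53669214 -0.16497788  0.0685    ]
```

```bash
python3 -m crank '[[-0.001,0,0.005,0,0,0,-0.3],[-0.001,0,0.01,0,0,0,-0.3],[-0.001,0,0.014,0,0,0,-0.3],[-0.001,0,0.017,0,0,0,-0.3],[-0.001,0,0.0195,0,0,0,-0.3],[-0.001,0,0.021,0,0,0,-0.3],[-0.001,0,0.0215,0,0,0,-0.3],[-0.001,0,0.0215,0,0,0,-0.3]]'
```

```text
time: 10.85
position: [0.536, -0.1675, 0.0444]
eef_rot: [180.0, 0.0, 86.1]
force: [-0.2, -0.1, -1.1]
width: 0.412
finger_force: 10.0
```

```bash
python3 -m crank '[[0,0,0.0004,0,0,0,-0.3],[0,0,0.0008,0,0,0,-0.3],[0,0,0.0008,0,0,0,-0.3],[0,0,0.0008,0,0,0,-0.3]]'
```

```text
time: 11.18
position: [0.536, -0.1675, 0.0438]
eef_rot: [180.0, 0.0, 86.1]
force: [0.1, -0.2, -1.0]
width: 0.412
finger_force: 10.0
```

```bash
python3 -m crank '[[0,0,0.0003,0,0,0,-0.3],[0,0,0.0006,0,0,0,-0.3],[0,0,0.0006,0,0,0,-0.3]]';  python3 -m crank '[[0,0,0.0003,0,0,0,-0.3],[0,0,0.0005,0,0,0,-0.3],[0,0,0.0005,0,0,0,-0.3]]'
```

```text
time: 11.43
position: [0.5361, -0.1675, 0.0435]
eef_rot: [180.0, -0.0, 86.1]
force: [-1.7, 0.9, 3.7]
width: 0.411
finger_force: 10.0
time: 11.68
position: [0.5361, -0.1675, 0.0435]
eef_rot: [180.0, -0.0, 86.1]
force: [-2.3, 0.4, 9.2]
width: 0.41
finger_force: 10.0
```

Contact came at the expected seated height. I'll ease off, then release.

```bash
python3 -m crank '[[0,0,-0.0008,0,0,0,-0.3],[0,0,-0.0008,0,0,0,-0.1],[0,0,-0.0008,0,0,0,0.0],[0,0,-0.0008,0,0,0,0.15],[0,0,-0.0008,0,0,0,0.15],[0,0,-0.0008,0,0,0,0.15]]'; python3 -m crank '[[0,0,-0.01,0,0,0,0.15],[0,0,-0.03,0,0,0,0.15],[0,0,-0.06,0,0,0,0.15],[0,0,-0.09,0,0,0,0.15],[0.02,0,-0.12,0,0,0,-1],[0.02,0,-0.12,0,0,0,-1],[0.02,0,-0.12,0,0,0,-1],[0.02,0,-0.12,0,0,0,-1]]'
python3 - <<'E'
from h import *
p,d=save('wrist','w5')
t,_=save('top','top3')
cv2.imwrite('pics/w5b.png',np.hstack([cv2.resize(p[60:340,140:480],(486,400)),cv2.resize(t[180:280,310:390],(314,400),interpolation=cv2.INTER_CUBIC)]))
print(w('top3',373.4,243.1),w('top3',345.4,241.1))
E
```

```text
time: 12.18
position: [0.5359, -0.1675, 0.0432]
eef_rot: [180.0, 0.0, 86.1]
force: [0.7, -0.0, -0.4]
width: 0.571
finger_force: 0.0
time: 12.85
position: [0.537, -0.1474, 0.1634]
eef_rot: [180.0, 0.0, 86.1]
force: [0.4, 0.3, -1.3]
width: 0.305
finger_force: 0.0
[ 0.53704354 -0.13192218  0.54058131] [ 0.54007084 -0.09502987  0.49841324]
```

View pics/w5b.png

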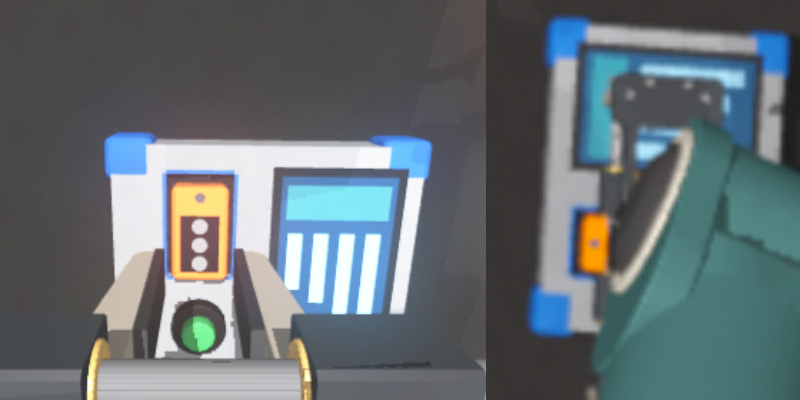

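The fob sits in the bay, buttons up, with its outline inside the blue frame. The button shows at crop (200,332), just beyond the fob.

```bash
python3 - <<'E'
from h import *
for x,y in [(200,325),(200,335),(192,330),(208,330),(200,345)]: print(w('w5',140+x*340/486,60+y*.7).round(4))
print('fob top', [w('w5',140+x*340/486,60+y*.7).round(4) for x,y in [(200,190),(180,230),(220,230),(200,272)]])
y=np.radians(-3.9); c=np.array([.537,-.166]); b=c+np.array([-.074*-np.sin(y)*1, -.074*np.cos(y)]); print(b)
o=readout.get_obs(); print(shift([b[0],b[1],.075]),o['width'])
E
```

```text
[ 0.5323 -0.2298  0.0553]
[ 0.5318 -0.2376  0.0552]
[ 0.5266 -0.2333  0.0552]
[ 0.5375 -0.2341  0.0552]
[ 0.5312 -0.2454  0.055 ]
fob top [array([ 0.5386, -0.1376,  0.0463]), array([ 0.5236, -0.1634,  0.0478]), array([ 0.55  , -0.1652,  0.0476]), array([ 0.5348, -0.1941,  0.0479])]
[ 0.53196687 -0.23982864]
[np.float64(-0.092), np.float64(0.0021), np.float64(0.0874)] 0.2204000848953512
```

```bash
python3 -m crank '[[-0.03,0.001,0,0,0,0,-1],[-0.06,0.002,0,0,0,0,-1],[-0.092,0.002,0,0,0,0,-1],[-0.092,0.002,0.02,0,0,0,-1],[-0.092,0.002,0.05,0,0,0,-1],[-0.092,0.002,0.075,0,0,0,-1],[-0.092,0.002,0.09,0,0,0,-1],[-0.092,0.002,0.09,0,0,0,-1],[-0.092,0.002,0.09,0,0,0,-1]]'
```

```text
time: 13.7
position: [0.5317, -0.2399, 0.072]
eef_rot: [-179.8, 0.0, 86.0]
force: [0.5, -0.3, 0.4]
width: 0.008
finger_force: 0.0
```

```bash
python3 -m crank '[[0,0,0.005,0,0,0,-1],[0,0,0.009,0,0,0,-1],[0,0,0.0115,0,0,0,-1],[0,0,0.013,0,0,0,-1],[0,0,0.013,0,0,0,-1]]'; python3 -m crank '[[0,0,0.001,0,0,0,-1],[0,0,0.002,0,0,0,-1],[0,0,0.002,0,0,0,-1]]'
```

```text
time: 14.12
position: [0.5336, -0.2397, 0.0609]
eef_rot: [179.9, 0.0, 86.1]
force: [0.8, 0.5, 2.1]
width: 0.006
finger_force: 1.2
time: 14.37
position: [0.5336, -0.2397, 0.0588]
eef_rot: [179.9, 0.0, 86.1]
force: [0.4, -0.6, 2.7]
width: 0.006
finger_force: 1.8
```

```bash
python3 -m crank '[[0,0,0.001,0,0,0,-1],[0,0,0.0015,0,0,0,-1],[0,0,0.0015,0,0,0,-1]]'; python3 -m crank '[[0,0,0.0005,0,0,0,-1],[0,0,0.001,0,0,0,-1],[0,0,0.001,0,0,0,-1]]'
```

```text
time: 14.62
position: [0.5337, -0.2398, 0.0583]
eef_rot: [179.9, -0.0, 86.1]
force: [-0.8, 0.6, 12.6]
width: 0.004
finger_force: 6.0
time: 14.87
position: [0.5337, -0.2398, 0.0582]
eef_rot: [179.9, -0.0, 86.1]
force: [-2.8, 1.6, 19.0]
width: 0.002
finger_force: 9.5
```

The button hit its stop at 19 N. I'll lift and return to the lid.

```bash
python3 -m crank '[[0,0,-0.004,0,0,0,-1],[0,0,-0.012,0,0,0,-1],[0,0,-0.04,0,0,0,-1],[0,0,-0.08,0,0,0,-1],[0,0,-0.11,0,0,0,-1],[0,0,-0.11,0,0,0,-1],[0,0,-0.11,0,0,0,-1]]'
python3 - <<'E'
from h import *
save('wrist','w6')
z=[w('w6',u,v) for u in range(255,306,4) for v in range(230,300,4)]
z=[p for p in z if abs(p[0]-.532)<.006 and abs(p[1]+.24)<.008]; print('button z',len(z),np.median(z,0) if z else '')
print(shift([.4325,.172,.168],187.6), readout.get_obs()['q'])
E
```

```text
time: 15.45
position: [0.5338, -0.2395, 0.1675]
eef_rot: [179.8, 0.0, 86.1]
force: [-0.6, 0.0, -0.7]
width: 0.011
finger_force: 0.0
button z 12 [ 0.53374141 -0.23621518  0.19922296]
[np.float64(0.4032), np.float64(-0.1278), np.float64(-0.0019), np.float64(0.0002), np.float64(-0.0), np.float64(-0.5637)] [ -2.40627133  25.86184594  30.16344777 105.85916073 -16.06821973
  52.5062663   31.28177265]
```

```bash
python3 -m crank '[[0.03,-0.01,0,0,0,-0.03,-1],[0.06,-0.02,0,0,0,-0.07,-1],[0.1,-0.032,0,0,0,-0.11,-1],[0.14,-0.045,0,0,0,-0.15,-1],[0.18,-0.057,0,0,0,-0.19,-1],[0.22,-0.07,0,0,0,-0.23,-1],[0.26,-0.083,0,0,0,-0.27,-1],[0.3,-0.095,0,0,0,-0.31,-1],[0.34,-0.108,0,0,0,-0.35,-1],[0.36,-0.114,0,0,0,-0.39,-1]]'
python3 - <<'E'
from h import *
print(shift([.4325,.172,.168],187.6), readout.get_obs()['q'])
E
```

```text
time: 16.33
position: [0.4406, 0.1317, 0.1642]
eef_rot: [-179.9, -0.2, 156.6]
force: [0.2, 0.2, 0.1]
width: 0.006
finger_force: 0.0
[np.float64(0.0234), np.float64(0.0338), np.float64(-0.0037), np.float64(-0.0002), np.float64(-0.0012), np.float64(-0.1721)] [-28.27319993  12.96039084   8.50448726 121.06564549  -2.7214353
  46.34864881  48.53105946]
```

```bash
python3 -m crank '[[0.0234,0.0338,-0.0037,0,-0.0012,-0.04,-1],[0.0234,0.0338,-0.0037,0,-0.0012,-0.08,-1],[0.0234,0.0338,-0.0037,0,-0.0012,-0.12,-1],[0.0234,0.0338,-0.0037,0,-0.0012,-0.172,-1],[0.0234,0.0338,-0.0037,0,-0.0012,-0.172,-1],[0.0234,0.0338,-0.0037,0,-0.0012,-0.172,-1],[0.0234,0.0338,-0.0037,0,-0.0012,-0.172,-1]]'
python3 - <<'E'
from h import *
print(shift([.4325,.172,.06],187.6))
E
```

```text
time: 16.92
position: [0.4351, 0.1674, 0.1682]
eef_rot: [-179.9, 0.1, -173.2]
force: [0.1, 0.4, -0.2]
width: 0.005
finger_force: 0.0
[np.float64(0.0021), np.float64(0.0051), np.float64(0.1082), np.float64(-0.0007), np.float64(0.0003), np.float64(-0.0042)]
```

```bash
python3 -m crank '[[0.001,0.004,0.03,0,0,-0.0042,-1],[0.001,0.004,0.06,0,0,-0.0042,-1],[0.001,0.004,0.09,0,0,-0.0042,-1],[0.001,0.004,0.106,0,0,-0.0042,-1],[0.001,0.004,0.106,0,0,-0.0042,-1],[0.001,0.004,0.106,0,0,-0.0042,-1]]'
python3 -m crank '[[0,0,0.004,0,0,0,-1],[0,0,0.01,0,0,0,-1],[0,0,0.0125,0,0,0,-1],[0,0,0.014,0,0,0,-1],[0,0,0.014,0,0,0,-1],[0,0,0.014,0,0,0,-1]]'
```

```text
time: 17.42
position: [0.4342, 0.1712, 0.0626]
eef_rot: [-179.9, 0.1, -172.4]
force: [0.7, -0.1, 0.1]
width: 0.006
finger_force: 0.0
time: 17.92
position: [0.4353, 0.1716, 0.0497]
eef_rot: [-179.9, 0.2, -172.3]
force: [-0.6, -0.4, -0.6]
width: 0.008
finger_force: 0.0
```

```bash
python3 -m crank '[[0,0,0.001,0,0,0,-1],[0,0,0.0018,0,0,0,-1],[0,0,0.0022,0,0,0,-1],[0,0,0.0022,0,0,0,-1]]'
```

```text
time: 18.25
position: [0.4367, 0.1719, 0.0488]
eef_rot: [-180.0, 0.4, -172.3]
force: [-1.7, -1.8, 12.8]
width: 0.003
finger_force: 6.2
```

```bash
python3 -m crank '[[-0.003,0,0,0,0,0,-1],[-0.009,0,0,0,0,0,-1],[-0.016,0,0,0,0,0,-1],[-0.023,0,0,0,0,0,-1],[-0.03,0,0,0,0,0,-1],[-0.037,0,0,0,0,0,-1],[-0.044,0,0,0,0,0,-1],[-0.051,0,0,0,0,0,-1],[-0.056,0,0,0,0,0,-1],[-0.058,0,0,0,0,0,-1]]';python3 -m crank '[[-0.004,0,0,0,0,0,-1],[-0.011,0,0,0,0,0,-1],[-0.018,0,0,0,0,0,-1],[-0.025,0,0,0,0,0,-1],[-0.032,0,0,0,0,0,-1],[-0.039,0,0,0,0,0,-1],[-0.045,0,0,0,0,0,-1],[-0.05,0,0,0,0,0,-1],[-0.0525,0,0,0,0,0,-1],[-0.0525,0,0,0,0,0,-1]]'
```

```text
time: 19.08
position: [0.4942, 0.18, 0.0489]
eef_rot: [-180.0, 0.4, -172.3]
force: [-2.0, -0.1, 11.2]
width: 0.001
finger_force: 5.2
time: 19.92
position: [0.5446, 0.1871, 0.0489]
eef_rot: [-180.0, 0.2, -172.3]
force: [-4.5, -0.5, 9.6]
width: 0.003
finger_force: 5.1
```

```bash
python3 -m crank '[[-0.001,0,0.0003,0,0,0,-1],[-0.002,0,0.0003,0,0,0,-1],[-0.003,0,0.0003,0,0,0,-1],[-0.003,0,0.0003,0,0,0,-1]]'
```

```text
time: 20.25
position: [0.5448, 0.1871, 0.0488]
eef_rot: [-179.9, -0.1, -172.3]
force: [-10.3, -2.3, 19.4]
width: 0.005
finger_force: 9.4
```

The lid is hard against the shut stop. I'll relax the side load, lift straight up and check.

```bash
python3 -m crank '[[0.0015,0,0,0,0,0,-1],[0.0015,0,-0.003,0,0,0,-1],[0.0015,0,-0.015,0,0,0,-1],[0.0015,0,-0.05,0,0,0,-1],[0.0015,0,-0.09,0,0,0,-1],[0.0015,0,-0.13,0,0,0,-1],[0.0015,0,-0.17,0,0,0,-1],[0.0015,0,-0.2,0,0,0,-1]]'
python3 -m crank '[[0.04,0,0,0,0,0,-1],[0.08,0,0,0,0,0,-1],[0.12,0,0,0,0,0,-1],[0.12,0,0,0,0,0,-1],[0.12,0,0,0,0,0,-1]]'
python3 - <<'E'
from h import *
p,_=save('wrist','w7'); t,_=save('top','top4')
cv2.imwrite('pics/fin.png',np.hstack([cv2.resize(p,(400,300)),cv2.resize(t[170:290,160:400],(400,300),interpolation=cv2.INTER_CUBIC)]))
g=t.astype(int); m=(g[...,2]>200)&(g[...,1]>180)&(g[...,0]<90); v,u=np.nonzero(m[225:262,195:240]); 
if len(u): print('pad',w('top4',u.mean()+195,v.mean()+225,.0405))
p0=cv2.imread('pics/top1.png').astype(int); m=(p0[...,2]>200)&(p0[...,1]>180)&(p0[...,0]<90); v,u=np.nonzero(m[225:262,195:240]); print('pad0',w('top1',u.mean()+195,v.mean()+225,.0405))
print('btn z',w('top4',373.4,243.1).round(4))
E
```

```text
time: 20.92
position: [0.5463, 0.1868, 0.252]
eef_rot: [-180.0, 0.5, -172.3]
force: [0.3, -0.0, -0.0]
width: 0.003
finger_force: 0.0
time: 21.33
position: [0.4252, 0.1705, 0.2481]
eef_rot: [-180.0, 0.3, -172.3]
force: [0.4, 1.0, 0.5]
width: 0.005
finger_force: 0.0
pad [0.54553058 0.18836377 0.0405    ]
pad0 [0.5409903  0.18610119 0.0405    ]
btn z [ 0.5296 -0.2389  0.0547]
```

View pics/fin.png

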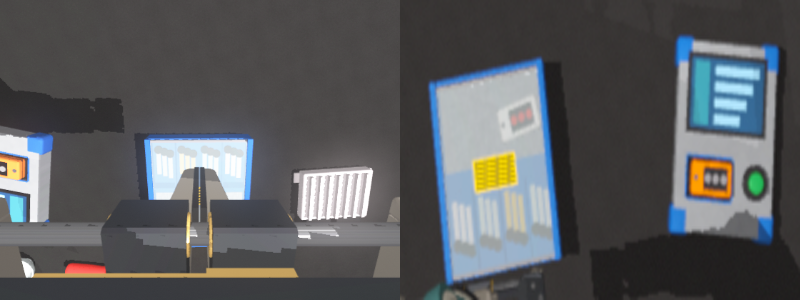

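The final view shows the lid shut with the white fob inside. The orange fob is in the bay, buttons up, and the button is back up at z 0.055. The arm is clear of everything.

```bash
python3 -c "
from plant import r
print(r.sign_off())"
```

```text
the job is handed in; nothing more can be done
None
```

I handed the job in at about 21 s: the orange fob lies buttons up in the programmer's bay, the green button was pressed to its stop and came back up, and the lid is shut again with the white fob still in the case.

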